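# Unstack the change-part collars onto their colour-coded stands

## Robot

A 6-joint arm with a two-finger parallel gripper is mounted at the origin on the work surface; the furniture and walls round the work are solid. World frame = base frame: x ahead of the robot, y to its left, z up, the work surface at z = 0. Lengths are in m, angles in rad, forces in N, time in s.
With the tool pointing down it reaches from about 0.3 to 0.75 m from the base axis. Payload 8.5 kg.
Tool frame: the origin (TCP) lies at the very end of the fingers, on their centre line; the grasp point (between the pads) lies 19 mm behind it; x points along the fingers, z is the direction in which the jaws open and shut, and the axes are right-handed (so a half turn about x gives the same grasp; the last joint's range is limited). The gripper opens to 85 mm and grips with 20 to 120 N. Pads are 22 mm wide; open, the fingers measure 114 mm over their backs; the gripper's body (76 mm by 85 mm) begins 54 mm behind the grasp point. The pads swing forward as they close: fully open they stand 13 mm farther back than shut.
Start: joints at [-1.366, 0.381, 1.297, -0, 1.464, -0.215], TCP at [0.224, -0.502, 0.231] pointing down, gripper open.
Joint ranges: [-3.11, 3.11], [-0.89, 2.33], [0.22, 2.48], [-1.42, 4.56], [0.17, 2.85], [-2.88, 2.88]. Speed limits (rad/s): [2.39, 2.39, 3.14, 3.14, 3.14, 3.14].

## Interface

Orientations are given as a rotation vector (axis times angle).
In Python, from rig import r gives the robot as it stands.
- The arm moves only by the tool servo_tool, never from a script. Its argument "steps" is a list that holds one entry, the list of rows, each a list of 4 numbers: the shift along the world's x, y, z in mm, then the turn about the world's z in degrees. In form: [[[x, y, z, yaw], ...]]. A call has 1 to 10 rows; each row shifts and turns the commanded pose from where the row before left it; what a row does not reach is not made up. A row lasts 1/10 s, in which the tool goes at most 50 mm and 8.59 degrees, less where a joint would pass 70% of its speed; a pose out of reach is approached as far as the arm can. A call is refused whole if a number of a shift passes 50 or a number of a turn 8.59, either way. A call with a gripper value outside its range is refused whole. "fingers" is the finger opening in mm, from 0 to 85.4, set as the call begins (left out, the last holds). The fingers move at their own pace and stop on an object; "grip_force" is the grip in N (left out, the last holds). Time passes only in rows, so rows that do not move let the fingers close. It gives the time, the measured TCP pose, the force and the opening at its end, in the units of the state.
- r.read_state(): the state, without advancing time (a new reading comes with each control period).
- r.snapshot(name): name is "side" or "top" or "wrist"; returns (picture, depth): 420x560x3 uint8, red, green, blue; 420x560 float32, m along the optical axis (not along the pixel's ray), 0 where there is no reading.
- r.camera_params(name): a dict with "fx", "fy", "cx", "cy" (pixels), "R" (3x3) and "t" (3): a world point X has camera coordinates R X + t. Camera axes: x right, y down, z forward; pixel columns grow to the right and rows downward; lengths in m; the calibration is good to about 2 mm. A picture is of the moment at which its call begins: read the wrist's pose just before it. camera_params takes no time and is no camera call; for the wrist camera it gives the pose at the moment of the call.
- r.hand_in(): hands the job in, once; it reports no verdict.
Trained networks look in the newest picture that a camera, given by its name, has taken for a name from the list of things; names that differ only in an ending like _2 or _b are one class to them, and where a whole thing is asked for, a point or a joint stands for the part that bears it (a point fixed in the world has none). Each returns a list of dicts, best first, with "p" (0 to 1); they miss things now and then, are a little off and sometimes report something else, mostly with a low value. They report only what shows in the picture. A call takes as long as a camera call.
- r.search_frame(target, camera): "box" ([left, top, width, height] in pixels, round what is visible of it).
The state is a dict: "time": time; "joint_positions": joint angles; "joint_vel": joint speeds; "joint_efforts": joint torques, N m; "tool_pos": TCP position; "tcp_rot": TCP orientation; "wrist_force": force on the tool from outside, world axes, zero at the start; "torque": the same for the moment, N m; "opening": finger opening in m.
Only numpy, scipy, OpenCV 4.12 (cv2) and the standard library are available. Lean on these libraries where they do the work, as an engineer would, in place of code of your own. Each camera call takes 0.05 s, during which the arm holds its last target.

## Task

The four colour-coded collars for the can size changeover have been left in two piles, a small one on a large one. Take the piles apart and park each collar on the stand of its own colour, over the post and lying flat on the disc. Leave the hand stamp and the sealed cans where they stand.

Things in the scene. Friction and masses are not known exactly. Their poses are not given: they have to be found in the camera images.
- red_collar_center (a point): Centre (on the axis, half-way up) of the loose red collar: a red plastic ring with a narrow black groove round its middle and a steel bush in the bore. Outside diameter 64 mm, height 32 mm (this point is 16 mm above its underside), through bore 28 mm, about 0.22 kg. z is its axis, up when upright; round, so yaw does not matter. It is a large collar; stands on the table at the start, with a small collar on top of it. Grip it across the outside, from above.
- blue_collar_center (a point): Centre (on the axis, half-way up) of the loose blue collar: a blue plastic ring with a narrow black groove round its middle and a steel bush in the bore. Outside diameter 64 mm, height 32 mm (this point is 16 mm above its underside), through bore 28 mm, about 0.22 kg. z is its axis, up when upright; round, so yaw does not matter. It is a large collar; stands on the table at the start, with a small collar on top of it. Grip it across the outside, from above.
- yellow_collar_center (a point): Centre (on the axis, half-way up) of the loose yellow collar: a yellow plastic ring with a narrow black groove round its middle and a steel bush in the bore. Outside diameter 46 mm, height 32 mm (this point is 16 mm above its underside), through bore 28 mm, about 0.12 kg. z is its axis, up when upright; round, so yaw does not matter. It is a small collar; lies on top of one of the two large collars at the start. Grip it across the outside, from above.
- green_collar_center (a point): Centre (on the axis, half-way up) of the loose green collar: a green plastic ring with a narrow black groove round its middle and a steel bush in the bore. Outside diameter 46 mm, height 32 mm (this point is 16 mm above its underside), through bore 28 mm, about 0.12 kg. z is its axis, up when upright; round, so yaw does not matter. It is a small collar; lies on top of one of the two large collars at the start. Grip it across the outside, from above.
- red_stand: The red parking stand, fixed: a red disc of 88 mm diameter, 8 mm thick, flat on the table, with a round-topped steel post of 10 mm diameter upright in its middle, whose top is 30 mm above the table. Origin: centre of the underside, on the table and on the post's axis; z up. A collar is parked when the post stands in its bore (9 mm play all round) and it lies flat on the disc, its centre then 24 mm above the table.
- blue_stand: The blue parking stand, fixed: a blue disc of 88 mm diameter, 8 mm thick, flat on the table, with a round-topped steel post of 10 mm diameter upright in its middle, whose top is 30 mm above the table. Origin: centre of the underside, on the table and on the post's axis; z up. A collar is parked when the post stands in its bore (9 mm play all round) and it lies flat on the disc, its centre then 24 mm above the table.
- yellow_stand: The yellow parking stand, fixed: a yellow disc of 88 mm diameter, 8 mm thick, flat on the table, with a round-topped steel post of 10 mm diameter upright in its middle, whose top is 30 mm above the table. Origin: centre of the underside, on the table and on the post's axis; z up. A collar is parked when the post stands in its bore (9 mm play all round) and it lies flat on the disc, its centre then 24 mm above the table.
- green_stand: The green parking stand, fixed: a green disc of 88 mm diameter, 8 mm thick, flat on the table, with a round-topped steel post of 10 mm diameter upright in its middle, whose top is 30 mm above the table. Origin: centre of the underside, on the table and on the post's axis; z up. A collar is parked when the post stands in its bore (9 mm play all round) and it lies flat on the disc, its centre then 24 mm above the table.
- sealed_can_2: A loose closed tin can beside the work, cream-coloured, 71 mm diameter, 107 mm tall, the leftmost (largest y) of a group of three (the other two are fixed); origin at the centre of its underside. Not to be disturbed.
- date_stamp_1: A loose hand stamp beside the work: black foot 47 x 53 mm, wooden knob on top, 86 mm tall; origin at the centre of its underside. Not to be disturbed.

How it is judged:
At the end, for the whole second after the job is handed in: Each of the four collars is upright (within 0.1 rad) over the post of the stand of its own colour, within 12 mm of the post's axis, lying on the disc (centre 21 to 27 mm above the table) and at rest. The loose sealed can and the hand stamp were not moved more than 15 mm or tipped (horizontal distance between red_collar_center and red_stand below 0.012 m and z of red_collar_center in the frame of red_stand between 0.021 and 0.027 m and angle between each of red_collar_center, blue_collar_center, yellow_collar_center, green_collar_center's own z axis and vertical below 0.1 rad and linear speed of each of red_collar, blue_collar, yellow_collar, green_collar below 0.02 m/s and horizontal distance between blue_collar_center and blue_stand below 0.012 m and z of blue_collar_center in the frame of blue_stand between 0.021 and 0.027 m and horizontal distance between yellow_collar_center and yellow_stand below 0.012 m and z of yellow_collar_center in the frame of yellow_stand between 0.021 and 0.027 m and horizontal distance between green_collar_center and green_stand below 0.012 m and z of green_collar_center in the frame of green_stand between 0.021 and 0.027 m); the robot touches nothing.
It fails at once if the loose sealed can is pushed away or knocked over (distance of sealed_can_2 from where it was at the start of the episode above 0.015 m or angle between sealed_can_2's own z axis and vertical above 0.3 rad).
It fails at once if the hand stamp is pushed away or knocked over (distance of date_stamp_1 from where it was at the start of the episode above 0.015 m or angle between date_stamp_1's own z axis and vertical above 0.3 rad).
It also fails if it takes over 106 s, if anything falls off the work surface, if the arm or the gripper's body presses on something with over 40 N, if the wrist force passes 120 N, or if a joint passes its speed limit or range.

## Working session

There is one attempt and no reset: what is moved stays moved. The work goes in short steps, Python scripts to look and compute and a tool call to move; the robot and the scene stay as the last step left them, time stands still between calls to the robot, and variables do not carry over. Pictures are saved under pics/ and viewed, and the job is handed in when it is done.

Besides the shell and the picture viewer there is one more tool, called as name(argument=value, ...) on one line, values as JSON. servo_tool: Moves the arm, as the interface text tells. Its arguments: {"type":"object","properties":{"steps":{"type":"array"},"fingers":{"type":"number"},"grip_force":{"type":"number"}},"required":["steps"]}

```bash
mkdir -p pics; ls; cat > h.py <<'E'
import numpy as np, cv2
from rig import r
def snap(c,n):
    p=r.camera_params(c); im,d=r.snapshot(c)
    cv2.imwrite(f'pics/{n}.png',cv2.cvtColor(im,cv2.COLOR_RGB2BGR)); np.savez(f'pics/{n}.npz',im=im,d=d,**{k:np.array(v) for k,v in p.items()})
    return p,im,d
def cloud(p,d):
    v,u=np.indices(d.shape); P=np.stack([(u-p['cx'])/p['fx']*d,(v-p['cy'])/p['fy']*d,d],-1)
    return (P-np.array(p['t']))@np.array(p['R'])
E
python3 - <<'E'
from h import *
for c in ('top','side'):
    p,im,d=snap(c,c+'0'); print(c,{k:np.round(v,3).tolist() for k,v in p.items()})
    for n in ['red_collar_center','blue_collar_center','yellow_collar_center','green_collar_center','red_stand','blue_stand','yellow_stand','green_stand','sealed_can_2','date_stamp_1']:
        print(n,[(np.round(x['box']).tolist(),round(x['p'],2)) for x in r.search_frame(n,c)[:3]])
print(r.read_state())
E
```

```text
pics
top {'fx': 458.431, 'fy': 458.431, 'cx': 279.341, 'cy': 208.101, 'R': [[0.002, -1.0, 0.02], [-0.997, -0.004, -0.072], [0.072, -0.02, -0.997]], 't': [-0.012, 0.606, 1.042]}
red_collar_center [([239.0, 259.0, 29.0, 29.0], 0.54)]
blue_collar_center [([143.0, 179.0, 26.0, 26.0], 0.89)]
yellow_collar_center [([243.0, 266.0, 19.0, 17.0], 0.53)]
green_collar_center [([140.0, 181.0, 24.0, 22.0], 0.87)]
red_stand [([306.0, 188.0, 34.0, 37.0], 0.73)]
blue_stand [([235.0, 186.0, 36.0, 36.0], 0.93)]
yellow_stand [([316.0, 256.0, 36.0, 42.0], 0.96)]
green_stand [([147.0, 260.0, 42.0, 34.0], 0.72)]
sealed_can_2 [([386.0, 244.0, 46.0, 33.0], 0.71)]
date_stamp_1 [([190.0, 141.0, 28.0, 21.0], 0.68), ([234.0, 185.0, 38.0, 38.0], 0.17)]
side {'fx': 427.685, 'fy': 427.685, 'cx': 278.584, 'cy': 206.636, 'R': [[-0.996, -0.085, 0.022], [-0.061, 0.489, -0.87], [0.063, -0.868, -0.492]], 't': [0.589, 0.097, 1.1]}
red_collar_center [([318.0, 229.0, 26.0, 22.0], 0.72)]
blue_collar_center [([228.0, 283.0, 34.0, 29.0], 0.9)]
yellow_collar_center [([326.0, 217.0, 17.0, 22.0], 0.84)]
green_collar_center [([233
[... 326 characters left out ...]
 ([316.0, 285.0, 42.0, 27.0], 0.6)]
{'time': 1.1, 'joint_positions': array([-1.36631257e+00,  3.80617000e-01,  1.29741109e+00, -8.86760128e-06,
        1.46353868e+00, -2.15303131e-01]), 'joint_vel': array([ 0.00058632, -0.0005606 ,  0.00076738,  0.00219836, -0.00063236,
        0.00173705]), 'joint_efforts': array([ 2.57466680e-03, -4.48321509e+01, -2.31466895e+01,  4.46209026e-05,
        4.44288344e-04, -2.14935329e-05]), 'tool_pos': array([ 0.22415424, -0.50224375,  0.23130952]), 'tcp_rot': array([ 0.89464571,  1.37902641, -0.89468615]), 'wrist_force': array([ 0.08481208,  0.44248888, -0.2517483 ]), 'torque': array([-0.0353216 ,  0.02837435, -0.02991253]), 'opening': 0.08581392241898811}
```

View pics/top0.png

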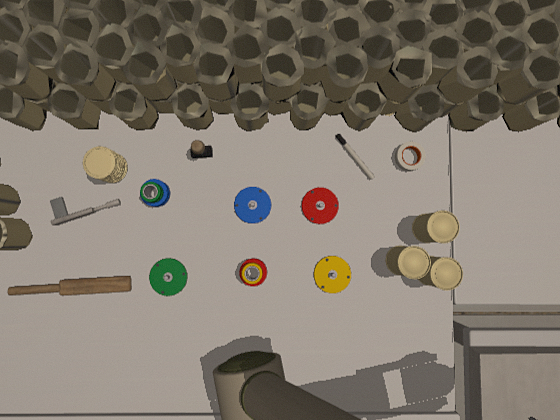

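View pics/side0.png

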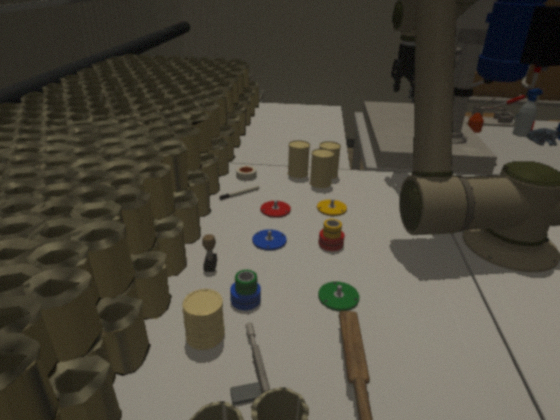

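```bash
cat > meas.py <<'E'
import numpy as np,cv2,sys
sys.path.insert(0,'.')
def load(n): return dict(np.load(f'pics/{n}.npz'))
def cl(D):
    d=D['d'];v,u=np.indices(d.shape);P=np.stack([(u-D['cx'])/D['fx']*d,(v-D['cy'])/D['fy']*d,d],-1)
    return (P-D['t'])@D['R']
def colmask(im,c):
    h=cv2.cvtColor(im,cv2.COLOR_RGB2HSV); H,S,V=h[...,0].astype(int),h[...,1],h[...,2]
    rng={'red':lambda:(H<8)|(H>172),'yellow':lambda:(H>20)&(H<34),'green':lambda:(H>45)&(H<90),'blue':lambda:(H>98)&(H<125)}
    return rng[c]()&(S>120)&(V>50)
if __name__=='__main__':
    for n in sys.argv[1:]:
        D=load(n);P=cl(D)
        print(n)
        for c in ('red','blue','yellow','green'):
            m=colmask(D['im'],c)&(D['d']>0)
            for lo,hi,t in((.003,.013,'stand'),(.027,.036,'large'),(.058,.068,'small'),(.036,.044,'parked')):
                k=m&(P[...,2]>lo)&(P[...,2]<hi)
                nn,L,st,_=cv2.connectedComponentsWithStats(k.astype(np.uint8))
                for i in range(1,nn):
                    if st[i,4]<25: continue
                    q=P[L==i]; (cx,cy),rad=cv2.minEnclosingCircle(q[:,:2].astype(np.float32))
                    print(c,t,st[i].tolist(),'circ',round(cx,4),round(cy,4),'r',round(rad,4),'z',q[:,2].mean().round(4))
E
python3 meas.py top0 side0
```

```text
top0
red stand [302, 188, 37, 36, 940] circ 0.6138 -0.1059 r 0.0437 z 0.0075
red large [239, 259, 28, 27, 224] circ 0.4584 0.0501 r 0.0316 z 0.0314
blue stand [234, 187, 37, 36, 946] circ 0.6147 0.0536 r 0.0431 z 0.0075
blue large [142, 179, 26, 28, 200] circ 0.6403 0.2792 r 0.0319 z 0.0315
yellow stand [314, 256, 37, 37, 977] circ 0.4525 -0.1343 r 0.0436 z 0.0074
yellow small [242, 264, 20, 20, 137] circ 0.4586 0.0512 r 0.0224 z 0.063
green stand [149, 259, 38, 37, 959] circ 0.4465 0.2482 r 0.0434 z 0.0073
green small [140, 182, 21, 20, 136] circ 0.6388 0.2787 r 0.0235 z 0.063
side0
red stand [261, 201, 29, 16, 331] circ 0.6107 -0.1014 r 0.043 z 0.0078
red stand [320, 243, 22, 7, 65] circ 0.4565 0.0687 r 0.0261 z 0.0089
red large [320, 229, 24, 14, 104] circ 0.4564 0.0555 r 0.032 z 0.0311
blue stand [253, 230, 33, 19, 416] circ 0.6116 0.0576 r 0.0422 z 0.0078
blue large [231, 284, 29, 16, 161] circ 0.6377 0.2838 r 0.0308 z 0.0314
yellow stand [317, 199, 30, 16, 332] circ 0.4482 -0.1312 r 0.0445 z 0.0078
yellow small [324, 219, 18, 11, 90] circ 0.4561 0.0549 r 0.0232 z 0.0626
green stand [320, 283, 38, 26, 648] circ 0.4441 0.2513 r 0.0421 z 0.0079
```

The top view shows yellow on red at about (252,272) px and green on blue at (153,192). The stands are at green (168,277), blue (253,205), red (320,205) and yellow (332,274). The three sealed cans are on the right at (386–460,210–290), and the stamp is at (200,150). Next I'll check the jaw axis and the obstacles.

```bash
python3 - <<'E'
from h import *
from meas import load,cl
from scipy.spatial.transform import Rotation as R
s=r.read_state(); M=R.from_rotvec(s['tcp_rot']).as_matrix(); print(M.round(3)); print('jaw yaw',np.degrees(np.arctan2(M[1,2],M[0,2])))
D=load('top0');P=cl(D)
for b in ([190,138,24,24],[82,145,48,42],[395,242,38,40],[425,210,38,34],[428,255,38,36],[0,110,560,22]):
    q=P[b[1]:b[1]+b[3],b[0]:b[0]+b[2]].reshape(-1,3); q=q[(q[:,2]>.03)]
    t=q[q[:,2]>np.percentile(q[:,2],99)-.01]
    print(b,'min',q.min(0).round(3),'max',q.max(0).round(3),'topmean',t.mean(0).round(3))
E
```

```text
[[-0.     0.913  0.408]
 [-0.     0.408 -0.913]
 [-1.    -0.     0.   ]]
jaw yaw -65.94792854458277
[190, 138, 24, 24] min [0.529 0.011 0.064] max [0.752 0.188 1.083] topmean [0.736 0.172 0.091]
[82, 145, 48, 42] min [0.529 0.011 0.03 ] max [0.735 0.42  1.083] topmean [0.698 0.38  0.097]
[395, 242, 38, 40] min [ 0.439 -0.357  0.03 ] max [0.529 0.011 1.083] topmean [ 0.484 -0.296  0.11 ]
[425, 210, 38, 34] min [ 0.526 -0.395  0.03 ] max [0.595 0.011 1.083] topmean [ 0.56  -0.356  0.115]
[428, 255, 38, 36] min [ 0.426 -0.399  0.035] max [0.529 0.011 1.083] topmean [ 0.462 -0.36   0.115]
[0, 110, 560, 22] min [ 0.529 -0.622  0.03 ] max [0.839 0.611 1.083] topmean [ 0.794 -0.044  0.143]
```

servo_tool(steps=[[[20, 50, 0, 0], [22, 50, 0, 0], [22, 50, 0, 0], [22, 50, 0, 0], [22, 50, 0, 0], [22, 50, 0, 0], [22, 50, 0, 0], [22, 50, 0, 0], [22, 50, 0, 0], [22, 50, 0, 0]]], fingers=85, grip_force=40)

```text
time: 2.1
tool_pos: [0.4244, -0.0419, 0.2317]
tcp_rot: [0.895, 1.378, -0.895]
wrist_force: [0.4, -1.0, -0.4]
opening: 0.0851
```

servo_tool(steps=[[[0, 0, 0, 0], [0, 0, 0, 0]]])

```text
time: 2.3
tool_pos: [0.4241, -0.0431, 0.2313]
tcp_rot: [0.892, 1.38, -0.893]
wrist_force: [-0.1, 0.2, -0.3]
opening: 0.0851
```

```bash
python3 - <<'E'
from h import *
snap('wrist','w1'); print(r.read_state()['tool_pos'])
E
python3 meas.py w1
```

```text
[ 0.42385205 -0.04413795  0.23132586]
w1
red stand [359, 7, 80, 87, 4951] circ 0.6114 -0.1059 r 0.044 z 0.0072
red large [191, 95, 51, 59, 825] circ 0.4564 0.0496 r 0.0318 z 0.0309
blue stand [231, 0, 75, 29, 1538] circ 0.5969 0.0462 r 0.0394 z 0.007
yellow stand [317, 157, 70, 67, 3326] circ 0.4501 -0.1341 r 0.0439 z 0.007
yellow small [183, 101, 46, 47, 759] circ 0.4564 0.0516 r 0.023 z 0.0627
yellow parked [225, 114, 7, 27, 37] circ 0.4608 0.034 r 0.0137 z 0.041
green stand [8, 15, 80, 86, 4656] circ 0.445 0.2476 r 0.0443 z 0.0069
```

View pics/w1.png

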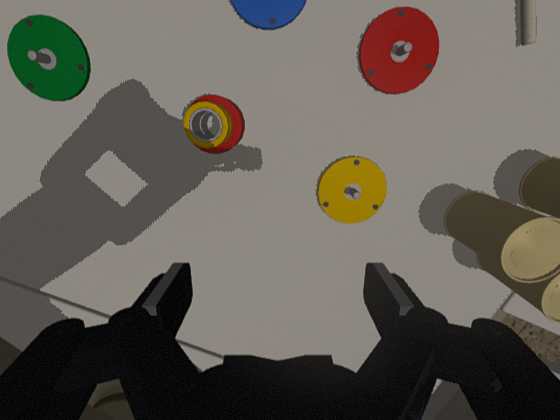

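The wrist view shows the yellow-on-red pile at (207,123) px, and its positions match the top camera within about 2 mm. I'll move over the pile.

servo_tool(steps=[[[7, 19, 0, 0], [7, 19, 0, 0], [7, 19, 0, 0], [7, 19, 0, 0], [6, 19, 0, 0], [0, 0, -30, 0], [0, 0, -30, 0], [0, 0, -30, 0], [0, 0, -25, 0], [0, 0, 0, 0]]])

```text
time: 3.35
tool_pos: [0.4565, 0.0495, 0.1141]
tcp_rot: [0.896, 1.383, -0.9]
wrist_force: [-0.4, 0.4, -0.2]
opening: 0.0849
```

servo_tool(steps=[[[0, 0, 0, 0], [0, 0, 0, 0], [0, 0, 0, 0]]])

```text
time: 3.65
tool_pos: [0.4586, 0.0507, 0.1175]
tcp_rot: [0.896, 1.377, -0.894]
wrist_force: [0.5, -0.4, -0.3]
opening: 0.0854
```

servo_tool(steps=[[[0, 0, -20, 0], [0, 0, -20, 0], [0, 0, -20, 0], [0, 0, -10, 0], [0, 0, -10, 0], [0, 0, 0, 0], [0, 0, 0, 0], [0, 0, 0, 0]]])

```text
time: 4.45
tool_pos: [0.4584, 0.0511, 0.037]
tcp_rot: [0.895, 1.378, -0.894]
wrist_force: [0.1, -0.2, -0.4]
opening: 0.0853
```

```bash
python3 - <<'E'
from h import *
snap('wrist','w2');snap('side','s2')
for i in range(5): print(r.read_state()['tool_pos'], r.read_state()['wrist_force'])
D=cv2.imread('pics/s2.png')[180:300,260:420]; cv2.imwrite('pics/s2c.png',cv2.resize(D,None,fx=5,fy=5,interpolation=cv2.INTER_CUBIC))
E
python3 meas.py w2
```

```text
[0.45824997 0.05107542 0.03684769] [-0.04521254 -0.41862284 -0.16808581]
[0.45824997 0.05107542 0.03684769] [-0.04521254 -0.41862284 -0.16808581]
[0.45824997 0.05107542 0.03684769] [-0.04521254 -0.41862284 -0.16808581]
[0.45824997 0.05107542 0.03684769] [-0.04521254 -0.41862284 -0.16808581]
[0.45824997 0.05107542 0.03684769] [-0.04521254 -0.41862284 -0.16808581]
w2
red stand [231, 196, 93, 32, 451] circ 0.4701 0.0573 r 0.0276 z 0.0098
red large [222, 207, 113, 82, 2905] circ 0.4566 0.0506 r 0.0317 z 0.0308
blue stand [315, 0, 170, 73, 8932] circ 0.6026 0.0492 r 0.0424 z 0.0071
yellow stand [458, 294, 102, 81, 3494] circ 0.4522 -0.1339 r 0.0445 z 0.0069
yellow small [226, 245, 100, 93, 3439] circ 0.4561 0.0518 r 0.0233 z 0.0626
yellow parked [233, 228, 85, 35, 506] circ 0.4627 0.0548 r 0.0217 z 0.0407
green stand [0, 84, 27, 115, 1956] circ 0.4488 0.2206 r 0.0331 z 0.0069
```

View pics/w2.png

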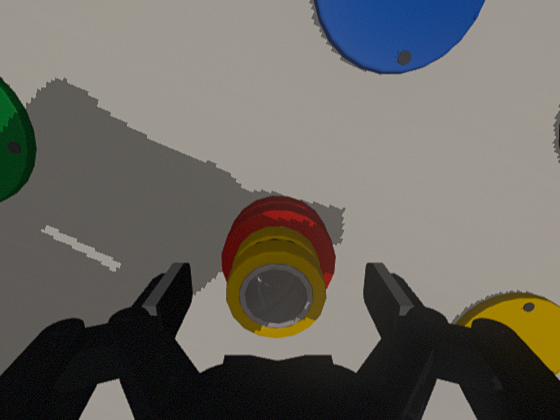

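View pics/s2c.png

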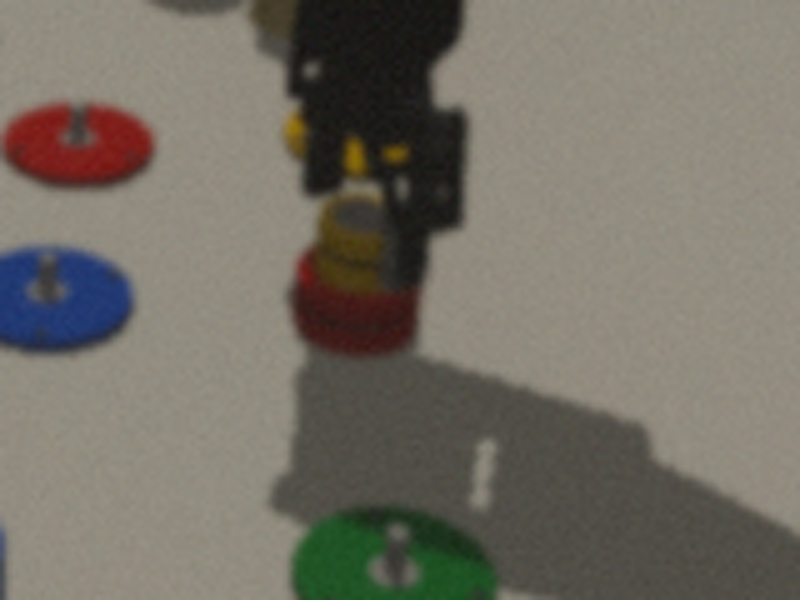

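Yellow sits between the pads (276,290 px), with the finger ends beside its upper half. I'll drop slightly and close.

servo_tool(steps=[[[0, 0, -2, 0], [0, 0, 0, 0], [0, 0, 0, 0], [0, 0, 0, 0], [0, 0, 0, 0], [0, 0, 0, 0], [0, 0, 0, 0], [0, 0, 0, 0], [0, 0, 0, 0], [0, 0, 0, 0]]], fingers=30, grip_force=40)

```text
time: 5.55
tool_pos: [0.458, 0.0511, 0.0345]
tcp_rot: [0.895, 1.379, -0.895]
wrist_force: [-1.5, -0.6, 5.5]
opening: 0.0441
```

servo_tool(steps=[[[0, 0, 0, 0], [0, 0, 0, 0], [0, 0, 20, 0], [0, 0, 30, 0], [0, 0, 30, 0], [0, 0, 0, 0], [0, 0, 0, 0], [0, 0, 0, 0]]])

```text
time: 6.35
tool_pos: [0.4573, 0.0512, 0.1132]
tcp_rot: [0.894, 1.381, -0.896]
wrist_force: [0.4, -0.2, -0.5]
opening: 0.0443
```

```bash
python3 - <<'E'
from h import *
snap('wrist','w3');snap('side','s3'); print(r.read_state()['tool_pos'])
D=cv2.imread('pics/s3.png')[180:300,260:420]; cv2.imwrite('pics/s3c.png',cv2.resize(D,None,fx=5,fy=5,interpolation=cv2.INTER_CUBIC))
E
python3 meas.py w3
```

```text
[0.45743425 0.05114973 0.11325133]
w3
red stand [479, 55, 81, 115, 6660] circ 0.6102 -0.1044 r 0.0439 z 0.0071
red stand [247, 173, 59, 19, 122] circ 0.4736 0.0606 r 0.0246 z 0.0112
red large [240, 178, 79, 61, 2456] circ 0.4569 0.0506 r 0.0316 z 0.0309
blue stand [303, 0, 120, 85, 7468] circ 0.6118 0.053 r 0.0437 z 0.0071
yellow stand [405, 246, 95, 81, 4653] circ 0.4502 -0.134 r 0.0447 z 0.007
green stand [0, 68, 103, 112, 8114] circ 0.4445 0.2482 r 0.0441 z 0.0069
```

View pics/s3c.png

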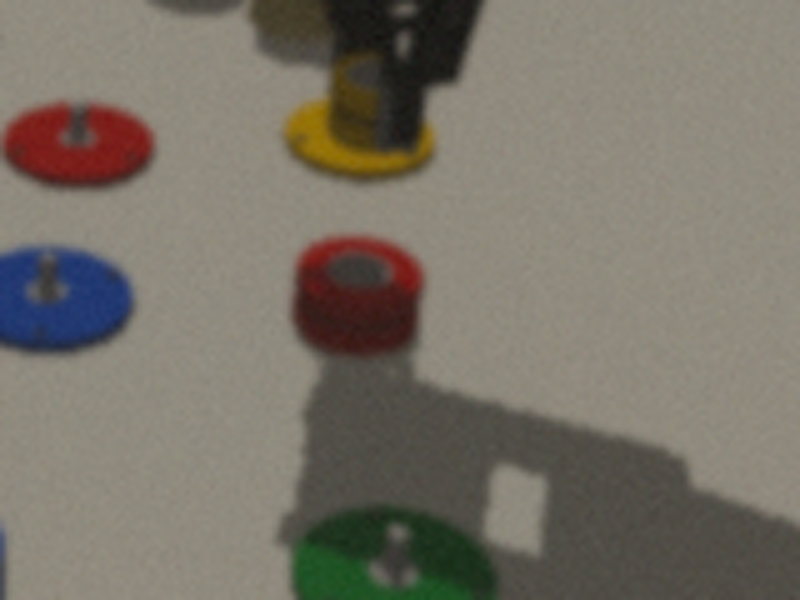

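View pics/w3.png

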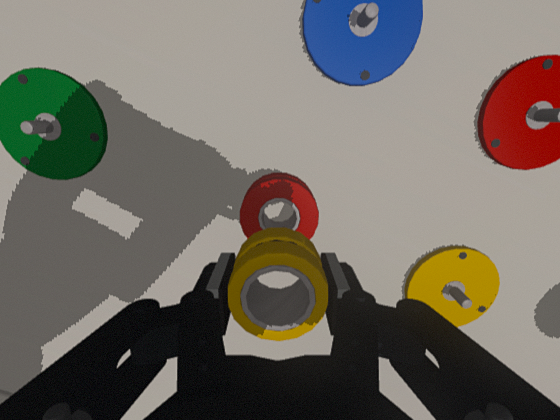

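Yellow is lifted straight, with the red collar left in place below it. I'll carry it to the yellow stand, dx −6 and dy −186.

servo_tool(steps=[[[-1, -21, 0, 0], [-1, -25, 0, 0], [-1, -25, 0, 0], [-1, -25, 0, 0], [-1, -25, 0, 0], [-1, -25, 0, 0], [0, -25, 0, 0], [0, -15, 0, 0], [0, 0, 0, 0], [0, 0, 0, 0]]])

```text
time: 7.45
tool_pos: [0.4517, -0.1343, 0.1139]
tcp_rot: [0.895, 1.38, -0.895]
wrist_force: [-0.2, -0.0, -0.7]
opening: 0.044
```

servo_tool(steps=[[[0, 0, -15, 0], [0, 0, -20, 0], [0, 0, -20, 0], [0, 0, -10, 0], [0, 0, 0, 0], [0, 0, 0, 0], [0, 0, 0, 0]]])

```text
time: 8.15
tool_pos: [0.4524, -0.1349, 0.0501]
tcp_rot: [0.894, 1.378, -0.894]
wrist_force: [-0.6, -0.2, -0.4]
opening: 0.044
```

```bash
cat > held.py <<'E'
# held collar: fit of the top rim in the wrist picture, and stand
from h import *
import sys
from meas import colmask
c,n=sys.argv[1:3]
p,im,d=snap('wrist',n); P=cloud(p,d); s=r.read_state()
tz=s['tool_pos'][2]; m=colmask(im,c)&(d>0)
k=m&(P[...,2]>tz+.022)&(P[...,2]<tz+.036)
q=P[k]; print('tcp',s['tool_pos'].round(4),'n',k.sum())
if k.sum()>30:
    ztop=np.percentile(q[:,2],95); q2=q[q[:,2]>ztop-.004]
    (x,y),ra=cv2.minEnclosingCircle(q2[:,:2].astype(np.float32)); print('held top',round(x,4),round(y,4),'r',round(ra,4),'z',ztop.round(4), 'plane', np.linalg.lstsq(np.c_[q2[:,:2]-[x,y],np.ones(len(q2))],q2[:,2],rcond=None)[0].round(3))
k=m&(P[...,2]>.003)&(P[...,2]<.013)
q=P[k]
if k.sum()>50:
    (x,y),ra=cv2.minEnclosingCircle(q[:,:2].astype(np.float32)); print('stand',round(x,4),round(y,4),'r',round(ra,4))
E
python3 held.py yellow w4
```

```text
tcp [ 0.4523 -0.135   0.0501] n 3678
held top 0.4509 -0.135 r 0.0234 z 0.0794 plane [-0.009 -0.006  0.078]
stand 0.4502 -0.1342 r 0.0438
```

View pics/w4.png

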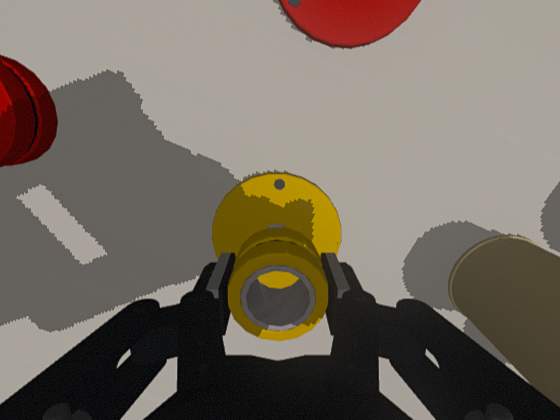

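The held collar is level and within 1 mm of the stand axis. Lowering it.

servo_tool(steps=[[[0, 0, -12, 0], [0, 0, -12, 0], [0, 0, -8, 0], [0, 0, -4, 0], [0, 0, -2, 0], [0, 0, 0, 0], [0, 0, 0, 0], [0, 0, 0, 0]]])

```text
time: 9.0
tool_pos: [0.4521, -0.135, 0.0116]
tcp_rot: [0.895, 1.378, -0.895]
wrist_force: [-0.3, -0.7, -1.0]
opening: 0.0444
```

servo_tool(steps=[[[0, 0, -1, 0], [0, 0, 0, 0], [0, 0, 0, 0]]])

```text
time: 9.3
tool_pos: [0.4521, -0.135, 0.0106]
tcp_rot: [0.895, 1.378, -0.895]
wrist_force: [-0.9, 0.5, 3.0]
opening: 0.0444
```

servo_tool(steps=[[[0, 0, 0, 0], [0, 0, 0, 0], [0, 0, 0, 0], [0, 0, 0, 0], [0, 0, 0, 0], [0, 0, 20, 0], [0, 0, 30, 0], [0, 0, 30, 0], [0, 0, 20, 0], [0, 0, 0, 0]]], fingers=85)

```text
time: 10.3
tool_pos: [0.453, -0.1354, 0.1125]
tcp_rot: [0.894, 1.374, -0.894]
wrist_force: [0.5, -0.2, -0.4]
opening: 0.085
```

```bash
python3 - <<'E'
from h import *
snap('wrist','w5'); print(r.read_state()['tool_pos'])
E
python3 meas.py w5
```

```text
[ 0.45225894 -0.13508102  0.11093378]
w5
red stand [270, 0, 121, 67, 5651] circ 0.6073 -0.1081 r 0.0436 z 0.0071
red stand [65, 71, 44, 83, 640] circ 0.4589 0.0426 r 0.0306 z 0.0092
red large [0, 65, 91, 92, 4738] circ 0.4565 0.0499 r 0.0323 z 0.0308
yellow stand [226, 160, 99, 96, 4405] circ 0.4503 -0.1346 r 0.044 z 0.007
yellow stand [261, 210, 31, 16, 130] circ 0.447 -0.1365 r 0.0132 z 0.0072
yellow large [251, 190, 50, 17, 121] circ 0.4612 -0.1297 r 0.0195 z 0.0315
yellow parked [247, 193, 59, 57, 1186] circ 0.4508 -0.1346 r 0.0231 z 0.0388
```

View pics/w5.png

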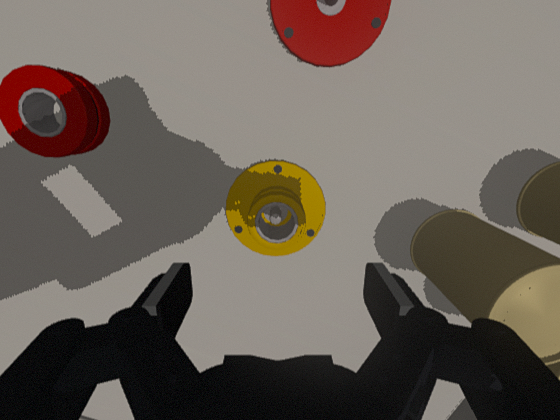

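Yellow is parked: 0.5 mm off the axis and its top at 38.8 mm (nominal 40 mm, and this camera reads about 1 mm low). Red is next.

servo_tool(steps=[[[0, 21, 0, 0], [1, 25, 0, 0], [1, 25, 0, 0], [1, 25, 0, 0], [1, 25, 0, 0], [1, 25, 0, 0], [0, 25, 0, 0], [0, 15, 0, 0], [0, 0, 0, 0], [0, 0, 0, 0]]])

```text
time: 11.35
tool_pos: [0.4566, 0.0509, 0.1094]
tcp_rot: [0.894, 1.381, -0.895]
wrist_force: [0.6, 1.0, 0.2]
opening: 0.0847
```

servo_tool(steps=[[[0, 0, -20, 0], [0, 0, -20, 0], [0, 0, -20, 0], [0, 0, 0, 0], [0, 0, 0, 0], [0, 0, 0, 0]]])

```text
time: 11.95
tool_pos: [0.4575, 0.0506, 0.0511]
tcp_rot: [0.895, 1.378, -0.894]
wrist_force: [-0.1, 0.4, -0.5]
opening: 0.0854
```

```bash
python3 - <<'E'
from h import *
snap('wrist','w6'); print(r.read_state()['tool_pos'])
E
python3 meas.py w6
```

```text
[0.45746234 0.05077064 0.05114504]
w6
red stand [541, 82, 19, 90, 1076] circ 0.5903 -0.0792 r 0.0274 z 0.0061
red stand [235, 189, 84, 28, 341] circ 0.4714 0.0583 r 0.0268 z 0.0101
red large [226, 198, 105, 99, 5827] circ 0.456 0.0508 r 0.0322 z 0.0309
blue stand [311, 0, 160, 75, 8586] circ 0.605 0.0502 r 0.043 z 0.0071
yellow stand [446, 282, 112, 57, 3371] circ 0.4576 -0.1318 r 0.0433 z 0.0071
yellow large [515, 328, 40, 13, 295] circ 0.4694 -0.1281 r 0.0115 z 0.0316
yellow parked [523, 338, 37, 20, 365] circ 0.465 -0.1304 r 0.0138 z 0.0385
green stand [0, 67, 45, 131, 3884] circ 0.4469 0.2321 r 0.04 z 0.0069
```

View pics/w6.png

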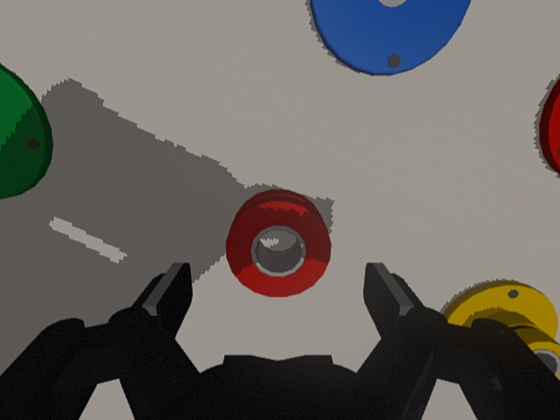

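Red is centred between the jaws (278,244 px). I'll descend 47 mm and grip.

servo_tool(steps=[[[0, 0, -20, 0], [0, 0, -15, 0], [0, 0, -8, 0], [0, 0, -4, 0], [0, 0, 0, 0], [0, 0, 0, 0]]])

```text
time: 12.6
tool_pos: [0.4573, 0.051, 0.0038]
tcp_rot: [0.895, 1.378, -0.894]
wrist_force: [-0.3, 0.0, 1.1]
opening: 0.0851
```

servo_tool(steps=[[[0, 0, 0, 0], [0, 0, 0, 0], [0, 0, 0, 0], [0, 0, 0, 0], [0, 0, 0, 0], [0, 0, 0, 0], [0, 0, 0, 0], [0, 0, 0, 0]]], fingers=50)

```text
time: 13.4
tool_pos: [0.4573, 0.051, 0.0043]
tcp_rot: [0.895, 1.378, -0.894]
wrist_force: [-0.6, 0.3, 9.1]
opening: 0.0629
```

servo_tool(steps=[[[0, 0, 10, 0], [0, 0, 20, 0], [0, 0, 30, 0], [0, 0, 25, 0], [0, 0, 0, 0], [0, 0, 0, 0], [0, 0, 0, 0]]])

```text
time: 14.1
tool_pos: [0.4563, 0.0512, 0.0874]
tcp_rot: [0.894, 1.381, -0.896]
wrist_force: [0.5, 0.4, -3.1]
opening: 0.063
```

```bash
python3 held.py red w7
```

```text
tcp [0.4563 0.0512 0.0873] n 10178
held top 0.455 0.0511 r 0.0324 z 0.1149 plane [-0.006 -0.002  0.114]
stand 0.6073 -0.1003 r 0.043
```

View pics/w7.png

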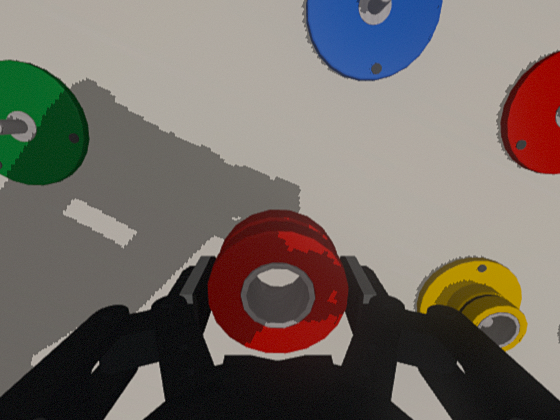

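Red is held level. I'll carry it to the red stand, +156 and −157.

servo_tool(steps=[[[16, -17, 0, 0], [20, -20, 0, 0], [20, -20, 0, 0], [20, -20, 0, 0], [20, -20, 0, 0], [20, -20, 0, 0], [20, -20, 0, 0], [20, -20, 0, 0], [0, 0, 0, 0], [0, 0, 0, 0]]])

```text
time: 15.15
tool_pos: [0.6123, -0.1059, 0.0867]
tcp_rot: [0.895, 1.382, -0.896]
wrist_force: [-0.2, 0.3, -2.2]
opening: 0.0629
```

servo_tool(steps=[[[0, 0, -15, 0], [0, 0, -15, 0], [0, 0, -7, 0], [0, 0, 0, 0], [0, 0, 0, 0], [0, 0, 0, 0]]])

```text
time: 15.75
tool_pos: [0.6132, -0.1059, 0.0521]
tcp_rot: [0.895, 1.378, -0.894]
wrist_force: [0.8, 0.3, -2.4]
opening: 0.0626
```

```bash
python3 held.py red w8
```

```text
tcp [ 0.6132 -0.1059  0.0521] n 10195
held top 0.6117 -0.106 r 0.0325 z 0.0796 plane [-0.003 -0.002  0.079]
stand 0.6118 -0.1058 r 0.0438
```

View pics/w8.png

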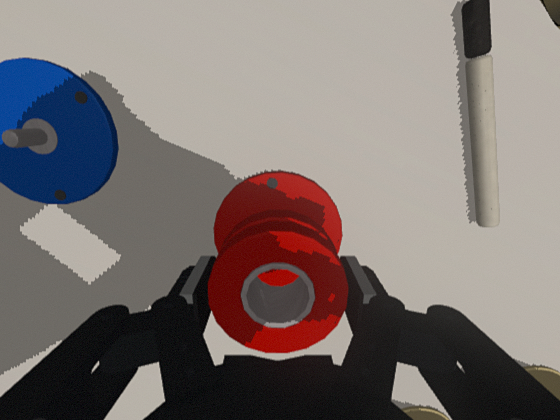

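Red is on the axis within 0.3 mm. Lowering 40 mm and releasing.

servo_tool(steps=[[[0, 0, -12, 0], [0, 0, -12, 0], [0, 0, -8, 0], [0, 0, -5, 0], [0, 0, -2, 0], [0, 0, -1, 0], [0, 0, 0, 0], [0, 0, 0, 0], [0, 0, 0, 0]]])

```text
time: 16.7
tool_pos: [0.6125, -0.1058, 0.0123]
tcp_rot: [0.894, 1.38, -0.895]
wrist_force: [-6.6, 0.8, 8.4]
opening: 0.0628
```

servo_tool(steps=[[[0, 0, 0, 0], [0, 0, 0, 0], [0, 0, 0, 0], [0, 0, 0, 0], [0, 0, 15, 0], [0, 0, 30, 0], [0, 0, 30, 0], [0, 0, 30, 0], [0, 0, 20, 0], [0, 0, 0, 0]]], fingers=85)

```text
time: 17.7
tool_pos: [0.6142, -0.1063, 0.1393]
tcp_rot: [0.895, 1.373, -0.893]
wrist_force: [-0.4, -0.2, 0.2]
opening: 0.0849
```

```bash
python3 - <<'E'
from h import *
snap('wrist','w9'); print(r.read_state()['tool_pos'])
E
python3 meas.py w9
```

```text
[ 0.61334089 -0.10604459  0.13713723]
w9
red stand [231, 157, 91, 79, 1880] circ 0.6118 -0.1058 r 0.0436 z 0.007
red stand [262, 202, 28, 15, 119] circ 0.6077 -0.1071 r 0.0132 z 0.0071
red large [247, 174, 58, 15, 103] circ 0.6296 -0.0974 r 0.0247 z 0.0318
red parked [240, 176, 73, 71, 2918] circ 0.6117 -0.1057 r 0.0319 z 0.0389
blue stand [65, 79, 100, 101, 7064] circ 0.6133 0.0532 r 0.0442 z 0.0069
yellow stand [202, 304, 78, 59, 2292] circ 0.4511 -0.1338 r 0.0443 z 0.0069
yellow large [217, 335, 44, 22, 260] circ 0.4551 -0.1331 r 0.0224 z 0.0316
yellow parked [216, 342, 44, 23, 357] circ 0.4531 -0.1336 r 0.0225 z 0.0383
```

View pics/w9.png

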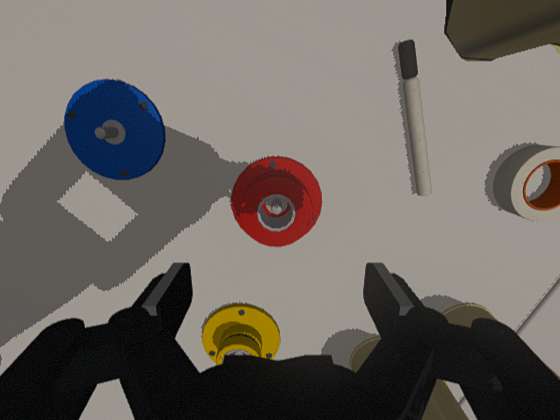

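Red is parked, concentric with its stand. Now to the green-on-blue pile.

servo_tool(steps=[[[2, 30, 0, 0], [3, 40, 0, 0], [3, 40, 0, 0], [3, 40, 0, 0], [3, 40, 0, 0], [3, 40, 0, 0], [3, 40, 0, 0], [3, 40, 0, 0], [2, 40, 0, 0], [0, 35, 0, 0]]])

```text
time: 18.75
tool_pos: [0.6373, 0.281, 0.1341]
tcp_rot: [0.893, 1.381, -0.896]
wrist_force: [0.1, -1.0, 0.0]
opening: 0.0851
```

servo_tool(steps=[[[0, 0, 0, 0], [0, 0, 0, 0], [0, 0, 0, 0], [0, 0, 0, 0]]])

```text
time: 19.15
tool_pos: [0.6382, 0.2777, 0.136]
tcp_rot: [0.895, 1.379, -0.896]
wrist_force: [-1.1, 0.1, 0.3]
opening: 0.0849
```

```bash
python3 - <<'E'
from h import *
snap('wrist','w10'); print(r.read_state()['tool_pos'])
E
python3 meas.py w10
```

```text
[0.63818456 0.27784243 0.13615106]
w10
red stand [538, 330, 22, 49, 584] circ 0.6019 -0.0853 r 0.0331 z 0.0072
blue stand [263, 167, 28, 4, 36] circ 0.6655 0.2915 r 0.0123 z 0.0118
blue stand [420, 266, 84, 61, 3063] circ 0.6147 0.0543 r 0.0439 z 0.007
blue large [241, 170, 72, 56, 1359] circ 0.6394 0.2799 r 0.0316 z 0.031
green stand [195, 329, 76, 43, 1816] circ 0.4466 0.2494 r 0.0433 z 0.0068
green small [247, 192, 58, 55, 825] circ 0.6372 0.2794 r 0.0225 z 0.0629
```

View pics/w10.png

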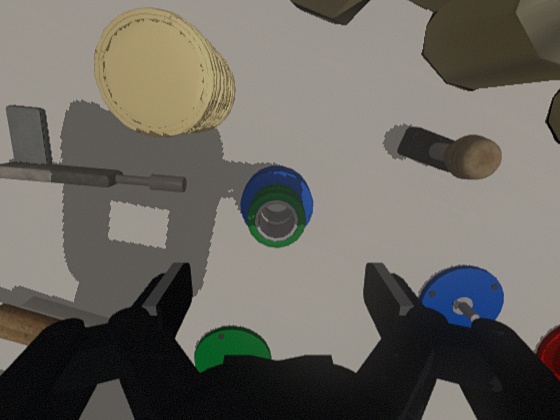

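The green collar is at (276,217) px and the jaws are nearly centred on it. The stamp (440,150) and the can stack (165,75) are clear. Correcting and descending.

servo_tool(steps=[[[0, 1, -20, 0], [0, 0, -25, 0], [0, 0, -25, 0], [0, 0, -20, 0], [0, 0, -8, 0], [0, 0, -3, 0], [0, 0, 0, 0], [0, 0, 0, 0], [0, 0, 0, 0]]])

```text
time: 20.1
tool_pos: [0.6384, 0.2802, 0.0364]
tcp_rot: [0.896, 1.378, -0.893]
wrist_force: [0.5, 0.1, 0.5]
opening: 0.0852
```

servo_tool(steps=[[[0, 0, 0, 0], [0, 0, 0, 0], [0, 0, 0, 0], [0, 0, 0, 0], [0, 0, 0, 0], [0, 0, 0, 0], [0, 0, 0, 0], [0, 0, 0, 0], [0, 0, 0, 0], [0, 0, 0, 0]]], fingers=30)

```text
time: 21.1
tool_pos: [0.6382, 0.2802, 0.0358]
tcp_rot: [0.895, 1.378, -0.894]
wrist_force: [-0.2, -0.4, 5.3]
opening: 0.0445
```

servo_tool(steps=[[[0, 0, 10, 0], [0, 0, 20, 0], [0, 0, 30, 0], [0, 0, 20, 0], [0, 0, 0, 0], [0, 0, 0, 0], [0, 0, 0, 0]]])

```text
time: 21.8
tool_pos: [0.6372, 0.2798, 0.1135]
tcp_rot: [0.893, 1.381, -0.897]
wrist_force: [0.6, 0.7, -0.9]
opening: 0.0448
```

```bash
python3 held.py green w11; python3 meas.py w11
```

```text
tcp [0.6373 0.2799 0.1135] n 3245
held top 0.6364 0.2799 r 0.0231 z 0.1415 plane [-0.012 -0.008  0.14 ]
stand 0.4814 0.2495 r 0.0228
w11
red stand [556, 364, 4, 24, 55] circ 0.5866 -0.0728 r 0.0164 z 0.0045
blue stand [257, 170, 49, 12, 83] circ 0.6615 0.2882 r 0.02 z 0.0114
blue stand [435, 277, 88, 73, 3626] circ 0.6134 0.0542 r 0.0441 z 0.007
blue large [240, 175, 79, 63, 2490] circ 0.6393 0.2797 r 0.0317 z 0.0309
green stand [223, 342, 42, 15, 357] circ 0.4814 0.2495 r 0.0228 z 0.0066
```

View pics/w11.png

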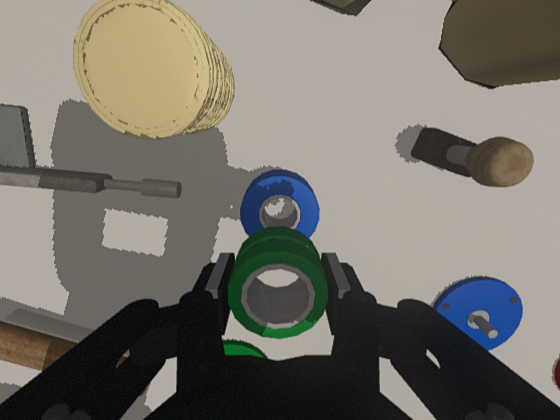

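Green is held, and blue stayed at (0.639, 0.280). I'll carry green to its stand, −191 and −32.

servo_tool(steps=[[[-16, -2, 0, 0], [-25, -4, 0, 0], [-25, -4, 0, 0], [-25, -4, 0, 0], [-25, -4, 0, 0], [-25, -4, 0, 0], [-25, -4, 0, 0], [-25, -6, 0, 0], [0, 0, 0, 0], [0, 0, 0, 0]]])

```text
time: 22.85
tool_pos: [0.447, 0.2481, 0.1151]
tcp_rot: [0.894, 1.379, -0.895]
wrist_force: [1.9, -0.6, -0.1]
opening: 0.0446
```

servo_tool(steps=[[[0, 0, -15, 0], [0, 0, -20, 0], [0, 0, -20, 0], [0, 0, -8, 0], [0, 0, 0, 0], [0, 0, 0, 0], [0, 0, 0, 0]]])

```text
time: 23.55
tool_pos: [0.4476, 0.2482, 0.0531]
tcp_rot: [0.896, 1.378, -0.893]
wrist_force: [0.5, 0.2, -1.3]
opening: 0.0446
```

```bash
python3 held.py green w12
```

```text
tcp [0.4475 0.2482 0.0531] n 3286
held top 0.4467 0.2482 r 0.0232 z 0.0811 plane [-0.007 -0.002  0.08 ]
stand 0.4443 0.2486 r 0.0434
```

View pics/w12.png

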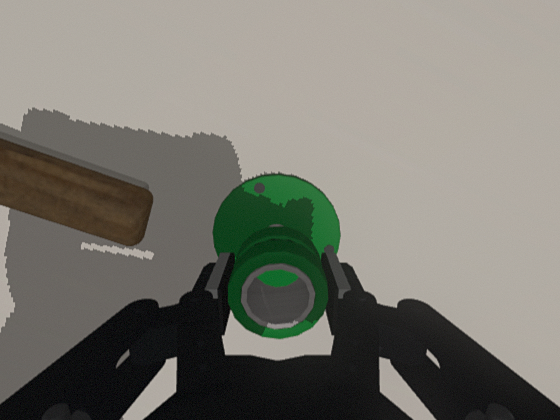

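I'll trim x by −2, lower 41 mm and release.

servo_tool(steps=[[[-2, 0, -12, 0], [0, 0, -12, 0], [0, 0, -8, 0], [0, 0, -5, 0], [0, 0, -3, 0], [0, 0, -1, 0], [0, 0, 0, 0], [0, 0, 0, 0], [0, 0, 0, 0]]])

```text
time: 24.5
tool_pos: [0.4451, 0.2481, 0.0118]
tcp_rot: [0.895, 1.379, -0.894]
wrist_force: [-2.2, -0.6, 5.1]
opening: 0.0448
```

servo_tool(steps=[[[0, 0, 0, 0], [0, 0, 0, 0], [0, 0, 0, 0], [0, 0, 0, 0], [0, 0, 0, 0], [0, 0, 15, 0], [0, 0, 30, 0], [0, 0, 30, 0], [0, 0, 25, 0], [0, 0, 0, 0]]], fingers=85)

```text
time: 25.5
tool_pos: [0.4463, 0.2486, 0.1143]
tcp_rot: [0.898, 1.375, -0.89]
wrist_force: [0.1, -0.1, -0.4]
opening: 0.085
```

```bash
python3 - <<'E'
from h import *
snap('wrist','w13'); print(r.read_state()['tool_pos'])
E
python3 meas.py w13
```

```text
[0.44549201 0.24827206 0.11245576]
w13
blue stand [523, 75, 37, 100, 2526] circ 0.6021 0.0675 r 0.04 z 0.0069
green stand [228, 161, 99, 94, 4150] circ 0.4441 0.2483 r 0.0434 z 0.007
green stand [263, 212, 30, 14, 95] circ 0.4402 0.2463 r 0.0129 z 0.0071
green parked [249, 195, 58, 55, 1018] circ 0.4438 0.2481 r 0.0229 z 0.0389
```

View pics/w13.png

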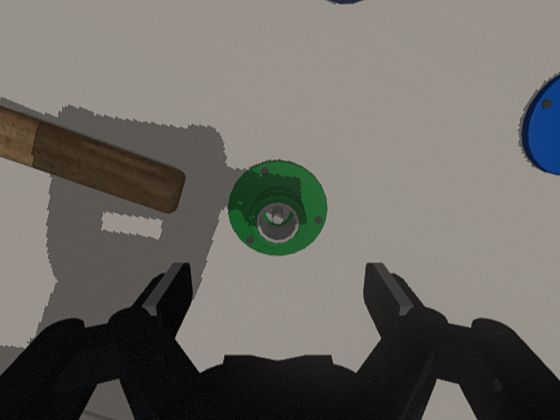

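Green is parked. Going back for blue, +195 and +31.

servo_tool(steps=[[[20, 3, 0, 0], [25, 4, 0, 0], [25, 4, 0, 0], [25, 4, 0, 0], [25, 4, 0, 0], [25, 4, 0, 0], [25, 4, 0, 0], [25, 4, 0, 0], [0, 0, 0, 0], [0, 0, 0, 0]]])

```text
time: 26.55
tool_pos: [0.6393, 0.2789, 0.1094]
tcp_rot: [0.893, 1.381, -0.897]
wrist_force: [0.0, -0.2, 0.1]
opening: 0.0849
```

servo_tool(steps=[[[0, 0, -20, 0], [0, 0, -20, 0], [0, 0, -20, 0], [0, 0, 0, 0], [0, 0, 0, 0], [0, 0, 0, 0]]])

```text
time: 27.15
tool_pos: [0.6402, 0.2793, 0.0527]
tcp_rot: [0.896, 1.378, -0.893]
wrist_force: [-0.7, -0.5, -0.8]
opening: 0.085
```

```bash
python3 - <<'E'
from h import *
snap('wrist','w14'); print(r.read_state()['tool_pos'])
E
python3 meas.py w14
```

```text
[0.64029784 0.27925078 0.05275486]
w14
blue stand [234, 189, 85, 29, 317] circ 0.6527 0.2867 r 0.0274 z 0.0107
blue stand [509, 321, 51, 58, 1468] circ 0.6309 0.0555 r 0.0333 z 0.0069
blue large [225, 198, 104, 98, 5712] circ 0.6386 0.28 r 0.0321 z 0.0309
```

View pics/w14.png

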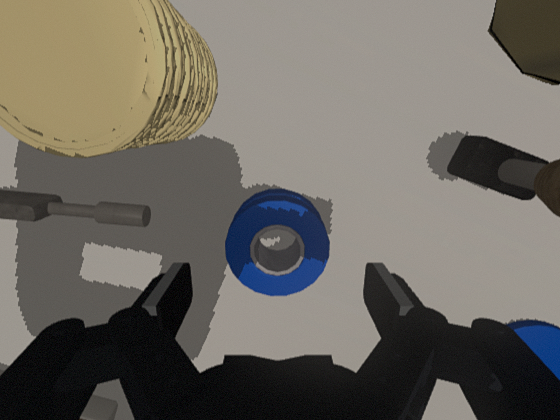

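Blue is centred (277,245 px). Descend, grip and lift.

servo_tool(steps=[[[0, 1, -20, 0], [0, 0, -15, 0], [0, 0, -10, 0], [0, 0, -4, 0], [0, 0, 0, 0], [0, 0, 0, 0]]])

```text
time: 27.8
tool_pos: [0.6403, 0.2802, 0.0029]
tcp_rot: [0.895, 1.378, -0.894]
wrist_force: [0.4, -0.1, 0.6]
opening: 0.0853
```

servo_tool(steps=[[[0, 0, 0, 0], [0, 0, 0, 0], [0, 0, 0, 0], [0, 0, 0, 0], [0, 0, 0, 0], [0, 0, 0, 0], [0, 0, 0, 0], [0, 0, 0, 0]]], fingers=50)

```text
time: 28.6
tool_pos: [0.6404, 0.2802, 0.0034]
tcp_rot: [0.896, 1.378, -0.894]
wrist_force: [-2.8, -1.0, 5.3]
opening: 0.0631
```

servo_tool(steps=[[[0, 0, 10, 0], [0, 0, 20, 0], [0, 0, 30, 0], [0, 0, 30, 0], [0, 0, 0, 0], [0, 0, 0, 0], [0, 0, 0, 0]]])

```text
time: 29.3
tool_pos: [0.6392, 0.2799, 0.0907]
tcp_rot: [0.893, 1.381, -0.897]
wrist_force: [-0.5, -0.1, -1.8]
opening: 0.0627
```

```bash
python3 held.py blue w15
```

```text
tcp [0.6392 0.2799 0.0906] n 10282
held top 0.6373 0.2798 r 0.0325 z 0.1191 plane [-0.007 -0.003  0.118]
stand 0.6143 0.0539 r 0.0444
```

View pics/w15.png

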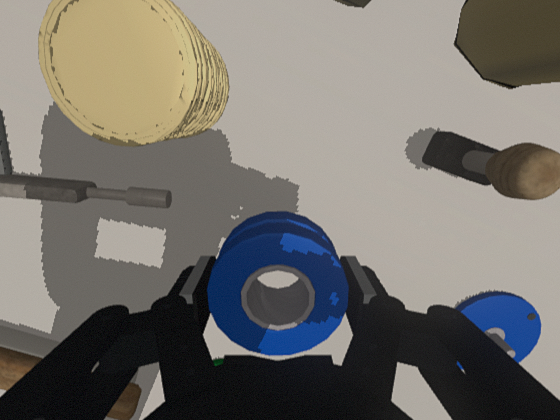

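Blue is held level. I'll carry it to the blue stand, −24 and −226; the stamp is 0.1 m to the side.

servo_tool(steps=[[[-4, -20, 0, 0], [-4, -30, 0, 0], [-4, -30, 0, 0], [-4, -30, 0, 0], [-4, -30, 0, 0], [-4, -30, 0, 0], [0, -30, 0, 0], [0, -26, 0, 0], [0, 0, 0, 0], [0, 0, 0, 0]]])

```text
time: 30.35
tool_pos: [0.6156, 0.0539, 0.0915]
tcp_rot: [0.895, 1.38, -0.896]
wrist_force: [0.3, 0.5, -2.8]
opening: 0.0628
```

servo_tool(steps=[[[0, 0, -15, 0], [0, 0, -15, 0], [0, 0, -10, 0], [0, 0, 0, 0], [0, 0, 0, 0], [0, 0, 0, 0]]])

```text
time: 30.95
tool_pos: [0.6164, 0.0543, 0.053]
tcp_rot: [0.895, 1.378, -0.894]
wrist_force: [-0.2, -0.1, -1.6]
opening: 0.063
```

```bash
python3 held.py blue w16
```

```text
tcp [0.6163 0.0542 0.0531] n 10277
held top 0.6142 0.0543 r 0.0323 z 0.0814 plane [-0.003 -0.003  0.08 ]
stand 0.6131 0.0535 r 0.0436
```

View pics/w16.png

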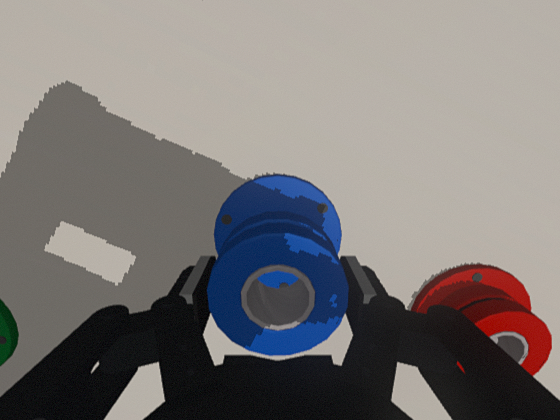

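servo_tool(steps=[[[-1, -1, -12, 0], [0, 0, -12, 0], [0, 0, -8, 0], [0, 0, -5, 0], [0, 0, -3, 0], [0, 0, -1, 0], [0, 0, 0, 0], [0, 0, 0, 0], [0, 0, 0, 0]]])

```text
time: 31.9
tool_pos: [0.6152, 0.0531, 0.0115]
tcp_rot: [0.895, 1.378, -0.894]
wrist_force: [0.2, -0.5, -0.6]
opening: 0.0629
```

servo_tool(steps=[[[0, 0, 0, 0], [0, 0, 0, 0], [0, 0, 0, 0], [0, 0, 0, 0], [0, 0, 15, 0], [0, 0, 30, 0], [0, 0, 30, 0], [0, 0, 30, 0], [0, 0, 30, 0], [0, 0, 0, 0]]], fingers=85)

```text
time: 32.9
tool_pos: [0.6167, 0.053, 0.1507]
tcp_rot: [0.897, 1.372, -0.891]
wrist_force: [0.2, 0.7, 0.3]
opening: 0.0848
```

servo_tool(steps=[[[-20, 0, 20, 0], [-30, 0, 10, 0], [-30, 0, 10, 0], [-30, 0, 0, 0], [-30, 0, 0, 0], [-30, 0, 0, 0], [-20, 0, 0, 0], [0, 0, 0, 0], [0, 0, 0, 0], [0, 0, 0, 0]]])

```text
time: 33.9
tool_pos: [0.4259, 0.053, 0.1861]
tcp_rot: [0.895, 1.379, -0.895]
wrist_force: [0.7, 0.2, -0.0]
opening: 0.085
```

```bash
python3 - <<'E'
from h import *
for c in('wrist','top','side'): snap(c,'f_'+c)
s=r.read_state(); print(s['tool_pos'],s['wrist_force'],s['time'])
for n in ('sealed_can_2','date_stamp_1'):
    print(n,[(np.round(x['box']).tolist(),round(x['p'],2)) for x in r.search_frame(n,'top')[:2]],[(np.round(x['box']).tolist(),round(x['p'],2)) for x in r.search_frame(n,'side')[:2]])
E
python3 meas.py f_wrist f_top f_side
```

```text
[0.4255578  0.05302595 0.18604695] [ 0.33503632 -0.44885065  0.00769609] 34.05
sealed_can_2 [([386.0, 245.0, 46.0, 34.0], 0.87)] [([310.0, 148.0, 21.0, 43.0], 0.9)]
date_stamp_1 [([193.0, 141.0, 23.0, 20.0], 0.72)] [([202.0, 232.0, 16.0, 41.0], 0.94)]
f_wrist
red stand [452, 39, 74, 93, 2142] circ 0.611 -0.1053 r 0.0438 z 0.0073
red large [479, 49, 32, 71, 381] circ 0.6063 -0.0972 r 0.0303 z 0.0317
red parked [485, 44, 74, 76, 3102] circ 0.6115 -0.1053 r 0.0326 z 0.0391
blue stand [313, 0, 93, 63, 1830] circ 0.6115 0.0531 r 0.0435 z 0.0072
blue stand [370, 0, 5, 16, 57] circ 0.6191 0.0443 r 0.0063 z 0.0072
blue large [330, 0, 52, 43, 193] circ 0.5971 0.055 r 0.0274 z 0.0317
blue parked [332, 0, 75, 41, 1722] circ 0.61 0.0518 r 0.0312 z 0.0391
yellow stand [395, 198, 77, 70, 2378] circ 0.4505 -0.1338 r 0.0441 z 0.0071
yellow large [423, 222, 38, 36, 208] circ 0.4513 -0.1327 r 0.0229 z 0.0314
yellow parked [427, 224, 45, 41, 647] circ 0.451 -0.1347 r 0.0235 z 0.0387
green stand [67, 49, 86, 90, 2332] circ 0.4456 0.248 r 0.0436 z 0.0069
green stand [69, 103, 12, 18, 48] circ 0.4147 0.27
[... 643 characters left out ...]
2] circ 0.4457 0.2478 r 0.0229 z 0.0394
f_side
red stand [261, 203, 29, 14, 170] circ 0.6107 -0.1009 r 0.0431 z 0.008
red large [265, 202, 21, 5, 57] circ 0.6101 -0.0913 r 0.0287 z 0.0316
red parked [265, 193, 22, 11, 148] circ 0.6095 -0.1036 r 0.0325 z 0.0395
blue stand [253, 234, 33, 15, 181] circ 0.6107 0.0575 r 0.0426 z 0.0077
blue parked [258, 222, 23, 14, 165] circ 0.6119 0.0575 r 0.0315 z 0.0397
yellow stand [317, 200, 30, 15, 239] circ 0.4497 -0.1309 r 0.0446 z 0.0078
yellow large [325, 199, 15, 5, 29] circ 0.4498 -0.1231 r 0.0203 z 0.0318
yellow parked [325, 193, 15, 9, 48] circ 0.4518 -0.1326 r 0.0233 z 0.0393
green stand [319, 284, 37, 26, 305] circ 0.4439 0.2523 r 0.0421 z 0.0078
```

View pics/f_side.png

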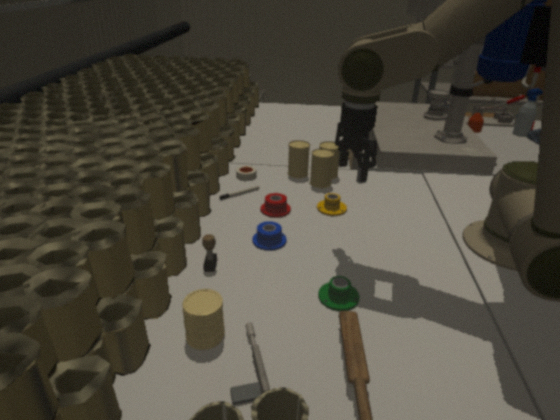

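View pics/f_wrist.png

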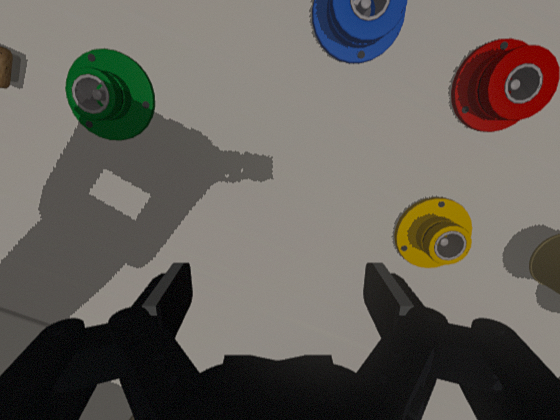

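View pics/f_top.png

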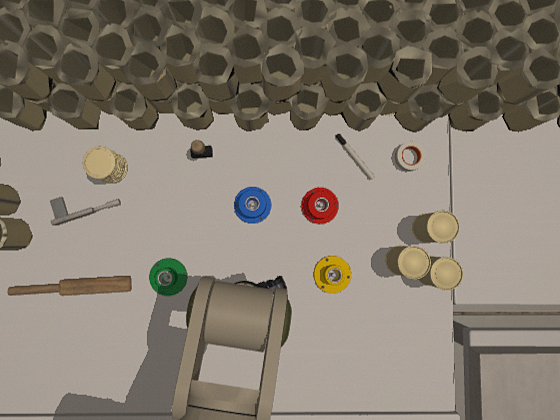

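All four collars sit flat and centred on their stands in the top view: blue (253,205), red (320,205), yellow (332,274) and green (168,277). Can and stamp are where they were at the start. Handing in.

```bash
python3 -c "
from rig import r
print(r.hand_in())"
```

```text
the job is handed in; nothing more can be done
None
```

I parked all four collars on the stands of their own colour, in the order yellow, red, green, blue, and handed the job in at about 34 s of the 106 s allowed. The hand-in reports no verdict.

- **Position:** in the last top picture each collar is within about 1.5 mm of its stand's axis, against the 12 mm allowed.
- **Height:** every collar top read about 39.4 mm above the table, where 40 mm means lying flat on the disc.
- **Can and stamp:** their detection boxes match the start to within 1–3 px on the top and side cameras, and both look untouched. I did not measure their positions again in mm.
- **Robot:** the gripper was open and clear of everything. The largest wrist force read at the end of a move was about 11 N.
- **Camera disagreement:** absolute positions differed by 2–5 mm between cameras, so I placed each collar relative to its stand within a single wrist picture. In the last side picture, the green collar's top gave no separate reading. The red collar was off its stand by 3 mm there and the yellow by 2–3 mm, which I put down to partial views.

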